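Hitch the tangram trailer to the dump cart

ROBOT

A 6-joint arm with a two-finger parallel gripper is mounted at the origin on the work surface. World frame = base frame: x ahead of the robot, y to its left, z up, the work surface at z = 0. Lengths are in m, angles in rad, forces in N, time in s.
With the tool pointing down it reaches from about 0.375 to 0.9 m from the base axis. Payload 3.1 kg.
Tool frame: the origin (TCP) lies between the finger pads; the fingertips stand 17 mm ahead of it and the grasp point (between the pads) lies 2 mm behind it; z points along the fingers, y is the line along which they close (so a half turn about z gives the same grasp; the last joint's range is limited). The gripper opens to 85 mm and grips with 20 to 120 N. Pads are 22 mm wide; open, the fingers measure 114 mm over their backs; the gripper's body (76 mm by 85 mm) begins 54 mm behind the grasp point. The pads swing forward as they close: fully open they stand 13 mm farther back than shut.
Start: joints at [-1.375, 0.527, 1.433, -0, 1.181, -0.178], TCP at [0.229, -0.582, 0.248] pointing down, gripper open.
Joint ranges: [-3.08, 3.08], [-0.75, 2.2], [0.22, 2.44], [-1.43, 4.57], [0, 2.65], [-2.85, 2.85]. Speed limits (rad/s): [2.79, 2.79, 3.14, 3.14, 3.14, 3.14].

INTERFACE

Orientations are given as a unit quaternion [x, y, z, w].
In Python, from station import sense, vision, order gives the robot as it stands.
- The arm moves only by the shell command python3 -m crank 'ROWS' [OPENING] [FORCE]. ROWS is JSON, a list of rows, each an object with "dp": the shift along the world's x, y, z in units of 30 mm (1.0 is 30 mm), a list of three; "angular": the turn, a rotation vector about the world's x, y, z in degrees, a list of three. In form: [{"dp": [dx, dy, dz], "angular": [ax, ay, az]}, ...]. A call has 1 to 20 rows; each row shifts and turns the commanded pose from where the row before left it; what a row does not reach is not made up. A row lasts 1/10 s, in which the tool goes at most 50 mm and 8.59 degrees, less where a joint would pass 70% of its speed; a pose out of reach is approached as far as the arm can. A call is refused whole if a number of a shift passes 1 or a number of a turn 8.59, either way. A call with a gripper value outside its range is refused whole. OPENING is the closure, from 0 (fully open) to 1 (shut), set as the call begins (- or left out, the last holds). The fingers move at their own pace and stop on an object; FORCE is the grip in N (left out, the last holds). Time passes only in rows, so rows that do not move let the fingers close. It gives the time, the measured TCP pose, the force, the opening and the grip force at its end, in the units of the state.
- sense(): the state, without advancing time (a new reading comes with each control period).
- vision.snapshot(name): name is "scene" or "top" or "wrist"; returns a dict with "image" (480x640x3 uint8, blue, green, red), "range_z" (480x640 float32, m along the optical axis (not along the pixel's ray), 0 where there is no reading), "mtx" (3x3 intrinsics, pixels), "pose" (4x4, takes a point from camera to world coordinates); the wrist camera has in their place "mount" (4x4, takes a point from camera to tool coordinates, whose origin is the TCP and whose axes are the flange's). Camera axes: x right, y down, z forward; pixel columns grow to the right and rows downward; lengths in m; the calibration is good to about 2 mm. A picture is of the moment at which its call begins: read the wrist's pose just before it.
- order.sign_off(): hands the job in; it is judged then, once.
The state is a dict: "t": time; "q": joint angles; "qd": joint speeds; "tau": joint torques, N m; "tcp_pos": TCP position; "tool_rot": TCP orientation; "force": force on the tool from outside, world axes, zero at the start; "ft_torque": the same for the moment, N m; "finger_gap": opening from 0.0 (shut) to 1.0 (fully open); "gripper_force": force on a finger pad.
Only numpy, scipy, OpenCV 4.12 (cv2) and the standard library are available. Lean on these libraries where they do the work, as an engineer would, in place of code of your own. Each camera call takes 0.05 s, during which the arm holds its last target. There are 200 camera calls.

TASK

Hitch the tangram trailer to the yellow dump cart: raise the black-knobbed handle on the trailer's red coupler, lower the coupler gently over the steel tow ball until it is fully seated, then press the handle all the way down to lock it and let go. The ball may stand anywhere along its crosswise slot, so feel for it without forcing the coupler down on it, and leave the other things on the shelf where they are.

Things in the scene. Friction and masses are not known exactly. Their poses are not given: they have to be found in the camera images.
- slot_mid (a point): Above the middle of the crosswise slot in the cart's steel hitch plate, at the height of the tow ball's centre (60 mm above the table). x = cart's front (level), y = its left, along the slot, z up. The steel ball (diameter 22, stem 8 mm) stands clamped at x = 0 at an UNMEASURED place from y = -15 to +15 mm and does not give way. Plate: 70 mm wide, from x = -10 mm forward, top 20 mm below this.
- socket (a point): Centre of the downward-open socket in the red coupler block; on the ball it meets the ball's centre. x = trailer's forward, y its left, z up. Block 34 x 34 mm, from 3.5 mm below to 19 mm above this; square cavity 25 mm wide (walls 4.5), ceiling 11 mm above this. 54 mm above the table at the start; seated it is 6 mm higher and the jockey leg hangs free.
- coupler_grip (a point): Middle of the red coupler block for a grasp from above across its 34 mm width (along the trailer's y): 8 mm above the socket centre, 11 mm below the block's flat top. Axes as the socket's.
- handle_hinge (a point): Hinge axis of the locking handle (axis along the trailer's y), 24 mm behind and 14 mm above the socket centre. Axes as the socket's.
- handle_knob (a point): Centre of the black cross knob at the handle's end: a cylinder, diameter 16 mm, 28 mm long along the trailer's y; pinch its ends from above, or push it down. Down, it is 75 mm behind and 12 mm above the hinge, over the twin drawbar (24 mm wide, top level with the hinge). Its axes turn with the handle; a firm pinch must turn with it too, or the trailer's nose lifts instead.
- handle (a joint): Angle of the locking handle, rad: 0 = down, locked (starts at 0 to 0.05), 0.75 = fully raised. It rises up and forward and stays where it is left; about 0.6 N at the knob moves it. Down, its jaw blocks the ball's way into or out of the socket; after the coupler is lowered it closes fully only if the ball is fully seated.
- frog: Green ceramic frog figurine, 64 mm wide, 60 mm high; bystander. Origin: centre of its underside.
- bell: Stainless hand bell toy, 60 mm wide, 61 mm high; bystander. Origin: centre of its underside.
- ball_ring: Dark wooden ring, 56 mm wide, 8 mm high, holding a loose green glass ball of 40 mm; bystander. Origin: centre of its underside.
- tile_blue: Blue wooden tile 50 x 50 x 10 mm; bystander. Origin: centre of its underside.
- tile_yellow: Yellow wooden tile 60 x 30 x 10 mm; bystander. Origin: centre of its underside.
- cup: Blue ceramic cup, 64 mm wide, 70 mm high; bystander. Origin: centre of its underside.
- trailer: The loose wooden trailer, 312 mm long, 0.5 to 0.9 kg, level at the start. Origin: on the table under the socket; axes as the socket's. Wheels (146 mm over all, axle 255 mm back) roll; a jockey leg stands 62 mm back. Lifting the nose tips it about its wheels. Tile tray: begins 137 mm back, 110 mm wide, top 89 mm above the table.
- cart: The parked yellow plastic dump cart; it does not move. Origin: on the table 60 mm below slot_mid, same axes. It reaches from 10 mm behind to 250 mm ahead, 122 mm wide; its yellow bin begins 60 mm ahead, 100 mm wide, top 112 mm above the table at most.

How it is judged:
By the outcome, as a careful person would: the job done as asked, in the order asked, and still so for the second after the job is handed in, with the robot touching nothing.
It also fails if it takes over 72 s, if anything falls off the work surface, if the arm or the gripper's body presses on something with over 40 N, if the wrist force passes 120 N, or if a joint passes its speed limit or range.

## Working session

There is one attempt and no reset: what is moved stays moved. The work goes in short steps, Python scripts to look and compute and a shell command to move; the robot and the scene stay as the last step left them, time stands still between calls to the robot, and variables do not carry over. Pictures are saved under pics/ and viewed, at most 10 in all, crops included, and the job is handed in when it is done.

```bash
mkdir -p pics; ls; cat > h.py <<'E'
import numpy as np,cv2
from station import sense,vision,order
from scipy.spatial.transform import Rotation as R
def snap(n):
    s=sense(); d=vision.snapshot(n)
    if n=="wrist":
        T=np.eye(4);T[:3,:3]=R.from_quat(s["tool_rot"]).as_matrix();T[:3,3]=s["tcp_pos"];d["pose"]=T@d["mount"]
    return d
def cloud(d):
    z=d["range_z"];v,u=np.mgrid[:480,:640];K=d["mtx"]
    p=np.stack([(u-K[0,2])*z/K[0,0],(v-K[1,2])*z/K[1,1],z],-1)
    w=p@d["pose"][:3,:3].T+d["pose"][:3,3]; w[z==0]=np.nan
    return w
E
python3 - <<'E'
from h import *
s=sense();print(s)
for n in("scene","top"):
    d=snap(n);cv2.imwrite(f"pics/{n}0.png",d["image"]);np.savez(f"{n}0.npz",im=d["image"],w=cloud(d),pose=d["pose"],K=d["mtx"])
    print(n,d["pose"].round(3).tolist(),d["mtx"].tolist())
E
```

```text
pics
{'t': 0.0, 'q': array([-1.37447641e+00,  5.28432295e-01,  1.43392382e+00, -2.22570490e-06,
        1.18138289e+00, -1.78500412e-01]), 'qd': array([-1.11159810e-03,  8.87227527e-04,  2.11679119e-05, -5.53828988e-04,
       -1.63011228e-03,  7.22688773e-04]), 'tau': array([ 7.04891263e-04, -4.42351770e+01, -1.78023612e+01, -6.48348737e-05,
        8.48212367e-03, -2.75324425e-06]), 'tcp_pos': array([ 0.22870658, -0.58091462,  0.24734754]), 'tool_rot': array([ 9.82489410e-01,  1.86315342e-01, -1.05906384e-05, -1.07312356e-03]), 'force': array([ 1.1543152 , -0.25397481,  0.13676017]), 'ft_torque': array([-0.01698572,  0.01548994, -0.02843698]), 'gripper_force': 0.0, 'finger_gap': 1.0040852894487995}
scene [[-0.484, 0.72, -0.497, 1.01], [0.875, 0.387, -0.29, 0.312], [-0.016, -0.576, -0.818, 0.925], [0.0, 0.0, 0.0, 1.0]] [[455.7039316138986, 0.0, 317.2406113960696], [0.0, 455.7039316138986, 240.2427431508959], [0.0, 0.0, 1.0]]
top [[-0.009, -0.996, 0.086, 0.394], [-1.0, 0.009, -0.007, 0.025], [0.007, -0.086, -0.996, 1.301], [0.0, 0.0, 0.0, 1.0]] [[568.5893746680398, 0.0, 322.08613075495555], [0.0, 568.5893746680398, 234.40236697834624], [0.0, 0.0, 1.0]]
```

View pics/scene0.png

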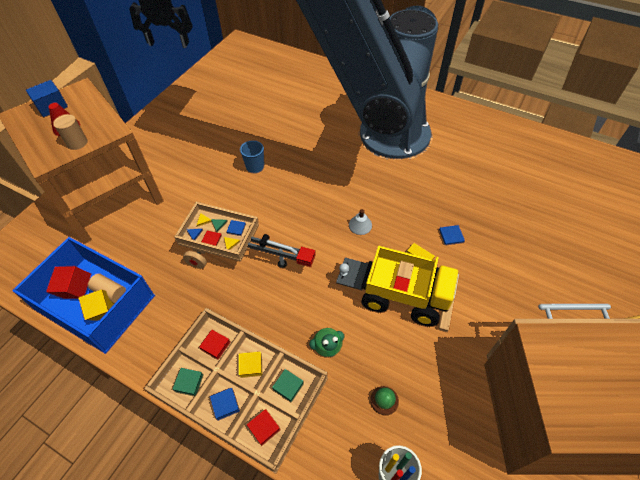

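View pics/top0.png

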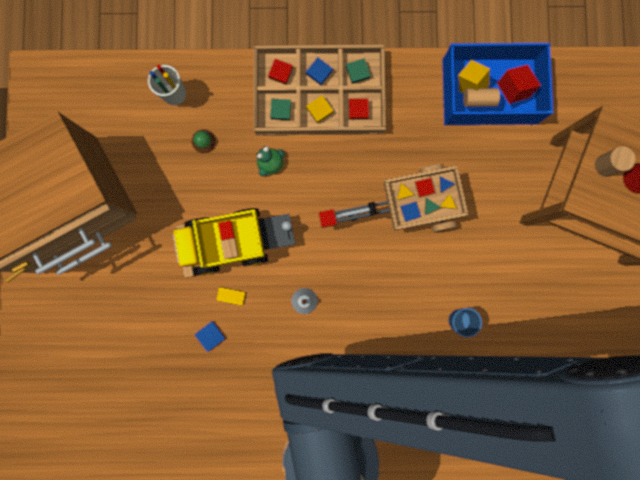

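The scene shows the trailer left with its red coupler (scene 306,256; top 328,218), and the cart with ball on its plate (scene 345,268; top 287,226). The cart faces world +y. Next I take coarse positions.

```bash
python3 - <<'E'
from h import *
d=np.load("top0.npz");im=d["im"].astype(int);w=d["w"]
b,g,r=im[...,0],im[...,1],im[...,2]
def box(m,u0,u1,v0,v1):
    k=np.zeros_like(m);k[v0:v1,u0:u1]=1;return m&k
m=box((r>130)&(g<70)&(b<70),312,345,200,235)
p=w[m];p=p[p[:,2]>.06];print("coupler top",p.shape,np.median(p,0),p.min(0),p.max(0),cv2.minAreaRect((p[:,:2]*1000).astype(np.float32)))
# tray
m=box(w[...,2]>.075,383,470,160,232);p=w[m];print("tray",cv2.minAreaRect((p[:,:2]*1000).astype(np.float32)),np.median(p,0))
# bin
m=box((w[...,2]>.085),190,268,200,275);p=w[m];print("bin",cv2.minAreaRect((p[:,:2]*1000).astype(np.float32)),np.median(p,0))
# plate
m=box((abs(w[...,2]-.04)<.006),262,300,205,260);p=w[m];print("plate",cv2.minAreaRect((p[:,:2]*1000).astype(np.float32)))
m=box(w[...,2]>.055,272,300,210,245);p=w[m];print("ball",p.shape,p.mean(0),p.max(0))
m=box((w[...,2]>.075)&(b<60)&(r<60),360,388,195,225);p=w[m];print("knob",p.shape,p.mean(0) if len(p) else 0,p.max(0) if len(p) else 0)
for (u,v) in [(270,160),(304,300),(328,218)]:print(w[v,u])
a=cv2.resize(d["im"][150:280,170:480],None,fx=2.5,fy=2.5,interpolation=cv2.INTER_CUBIC);cv2.imwrite("pics/topc.png",a)
E
```

```text
coupler top (242, 3) [0.53603971 0.00416139 0.0733826 ] [ 0.51671765 -0.01525397  0.06235007] [0.55406636 0.0215942  0.07936435] ((536.3300170898438, 3.1364002227783203), (33.919803619384766, 33.84024429321289), 11.843729972839355)
tray ((577.3485717773438, -207.13153076171875), (110.65304565429688, 167.83102416992188), 10.917032241821289) [ 0.58011123 -0.21040306  0.08211314]
bin ((490.66778564453125, 225.43438720703125), (100.93315124511719, 153.3055419921875), 10.61198616027832) [0.4809762  0.26675197 0.09908338]
plate ((500.3023986816406, 114.35611724853516), (91.39203643798828, 70.6772232055664), 10.623954772949219)
ball (80, 3) [0.52111689 0.09221876 0.06736263] [0.53135605 0.10300082 0.07387774]
knob (73, 3) [ 0.55335453 -0.09294361  0.09001137] [ 0.56556244 -0.08453454  0.09613034]
[0.67194429 0.13058372 0.04082703]
[0.35909559 0.05564896 0.06197783]
[0.53555584 0.00217434 0.07654997]
```

View pics/topc.png

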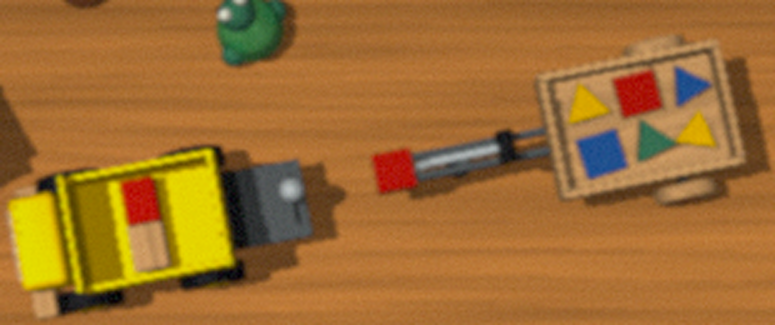

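The enlarged top crop shows the trailer and cart almost in line, both headed about 11° off world +y. The ball (crop 290,190) stands near the cart's right end of the slot. I move above the scene for a closer wrist view.

```bash
python3 -m crank '[{"dp":[0.52,0.97,0.09],"angular":[0,0,3.98]},{"dp":[0.52,0.97,0.09],"angular":[0,0,3.98]},{"dp":[0.52,0.97,0.09],"angular":[0,0,3.98]},{"dp":[0.52,0.97,0.09],"angular":[0,0,3.98]},{"dp":[0.52,0.97,0.09],"angular":[0,0,3.98]},{"dp":[0.52,0.97,0.09],"angular":[0,0,3.98]},{"dp":[0.52,0.97,0.09],"angular":[0,0,3.98]},{"dp":[0.52,0.97,0.09],"angular":[0,0,3.98]},{"dp":[0.52,0.97,0.09],"angular":[0,0,3.98]},{"dp":[0.52,0.97,0.09],"angular":[0,0,3.98]},{"dp":[0.52,0.97,0.09],"angular":[0,0,3.98]},{"dp":[0.52,0.97,0.09],"angular":[0,0,3.98]},{"dp":[0.52,0.97,0.09],"angular":[0,0,3.98]},{"dp":[0.52,0.97,0.09],"angular":[0,0,3.98]},{"dp":[0.52,0.97,0.09],"angular":[0,0,3.98]},{"dp":[0.52,0.97,0.09],"angular":[0,0,3.98]},{"dp":[0.52,0.97,0.09],"angular":[0,0,3.98]},{"dp":[0.52,0.97,0.09],"angular":[0,0,3.98]},{"dp":[0.52,0.97,0.09],"angular":[0,0,3.98]},{"dp":[0.52,0.97,0.09],"angular":[0,0,3.98]}]' 0.3 40; python3 -m crank '[{"dp":[0,0,0],"angular":[0,0,0]},{"dp":[0,0,0],"angular":[0,0,0]},{"dp":[0,0,0],"angular":[0,0,0]}]'
python3 - <<'E'
from h import *
d=snap("wrist");cv2.imwrite("pics/w0.png",d["image"]);np.savez("w0.npz",im=d["image"],w=cloud(d),pose=d["pose"],K=d["mtx"])
print(d["pose"].round(3).tolist(),d["mount"].round(3).tolist(),d["mtx"][0,0]);s=sense();print(s["tcp_pos"],R.from_quat(s["tool_rot"]).as_matrix().round(4).tolist(),s["finger_gap"])
E
```

```text
t: 2.1
tcp_pos: [0.541, 0.0018, 0.302]
tool_rot: [0.634, 0.773, -0.0, -0.0]
force: [0.5, -0.2, -0.8]
finger_gap: 0.701
gripper_force: 0.0
t: 2.4
tcp_pos: [0.5401, -0.0002, 0.3019]
tool_rot: [0.636, 0.772, -0.001, -0.0]
force: [0.5, 0.3, -0.3]
finger_gap: 0.702
gripper_force: 0.0
[[0.982, 0.181, 0.059, 0.527], [0.19, -0.931, -0.311, 0.082], [-0.001, 0.317, -0.949, 0.428], [0.0, 0.0, 0.0, 1.0]] [[-0.001, -0.948, -0.317, 0.083], [1.0, -0.001, 0.0, 0.002], [-0.001, -0.317, 0.948, -0.126], [0.0, 0.0, 0.0, 1.0]] 358.8107380595515
[ 5.40116130e-01 -4.18917982e-04  3.01952607e-01] [[-0.1906, 0.9817, -0.0012], [0.9817, 0.1906, -0.0001], [0.0002, -0.0012, -1.0]] 0.7019456767997192
```

View pics/w0.png

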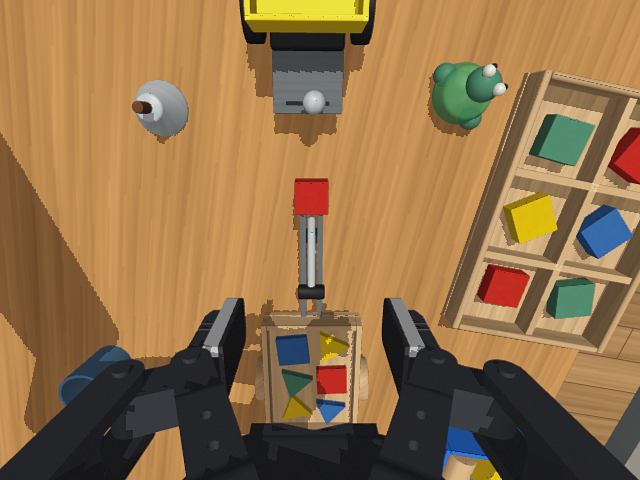

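The wrist view shows ball (314,102), coupler top (311,196), handle and knob (311,292), and the cart plate squarely aligned. I measure them from the depth.

```bash
cat > meas.py <<'E'
from h import *
from scipy.optimize import least_squares
def rect(p): return cv2.minAreaRect((p[:,:2]*1000).astype(np.float32))
def sph(p,r):
    f=least_squares(lambda c:np.linalg.norm(p-c,axis=1)-r,p.mean(0)-[0,0,r/2],loss="soft_l1",f_scale=.001);return f.x*1000,np.sqrt((f.fun**2).mean())*1000
E
python3 - <<'E'
from meas import *
d=np.load("w0.npz");im=d["im"].astype(int);w=d["w"];b,g,r=im[...,0],im[...,1],im[...,2]
def pick(m,u0,u1,v0,v1):
    k=np.zeros_like(m);k[v0:v1,u0:u1]=1;return w[m&k]
p=pick((r>130)&(g<80)&(b<80)&(w[...,2]>.066),285,335,170,222);print("coupler",rect(p),np.median(p,0)*1000)
p=pick(w[...,2]>.055,298,332,86,120);print("ball",len(p),sph(p,.011),p[:,2].max())
p=pick(abs(w[...,2]-.04)<.004,265,350,45,118);print("plate",rect(p),np.median(p,0)*1000)
p=pick((r<70)&(w[...,2]>.072),293,330,282,301);print("knob",len(p),rect(p),p.mean(0)*1000,p.max(0)*1000)
p=pick(w[...,2]>.095,240,375,0,36);print("bin",rect(p))
p=pick((w[...,2]>.083),255,365,312,430);print("tray",rect(p))
E
```

```text
coupler ((538.6285400390625, 7.356639862060547), (33.334922790527344, 33.79835891723633), 10.91454029083252) [538.44084926   7.42415784  73.40519954]
ball 440 (array([523.76828709,  96.74123864,  60.33659159]), np.float64(0.5317714189318324)) 0.07245694135900593
plate ((513.920166015625, 114.35144805908203), (70.10578918457031, 57.98845672607422), 10.577322959899902) [510.40141206 117.8048759   40.4224328 ]
knob 356 ((556.1582641601562, -88.14688873291016), (26.37809181213379, 13.787659645080566), 11.37895679473877) [556.09469392 -87.00874067  89.41814077] [570.32631479 -79.20160243  93.31050489]
bin ((505.1966247558594, 161.2372589111328), (100.23997497558594, 15.060718536376953), 10.9885835647583)
tray ((563.9280395507812, -125.06306457519531), (110.11479187011719, 280.6842346191406), 10.947346687316895)
```

```bash
python3 -m crank '[{"dp":[0.14,-0.74,-1],"angular":[0,0,0]},{"dp":[0.14,-0.74,-1],"angular":[0,0,0]},{"dp":[0.14,-0.74,-1],"angular":[0,0,0]},{"dp":[0.13,-0.73,-1],"angular":[0,0,0]},{"dp":[0,0,-0.8],"angular":[0,0,0]},{"dp":[0,0,-0.8],"angular":[0,0,0]},{"dp":[0,0,-0.8],"angular":[0,0,0]},{"dp":[0,0,-0.5],"angular":[0,0,0]},{"dp":[0,0,-0.33],"angular":[0,0,0]},{"dp":[0,0,0],"angular":[0,0,0]},{"dp":[0,0,0],"angular":[0,0,0]}]' 0.4 20; python3 -m crank '[{"dp":[0,0,0],"angular":[0,0,0]},{"dp":[0,0,0],"angular":[0,0,0]},{"dp":[0,0,0],"angular":[0,0,0]},{"dp":[0,0,0],"angular":[0,0,0]},{"dp":[0,0,0],"angular":[0,0,0]},{"dp":[0,0,0],"angular":[0,0,0]}]' 0.8 20
python3 - <<'E'
from h import *
d=snap("wrist");cv2.imwrite("pics/w1.png",d["image"])
E
```

```text
t: 3.55
tcp_pos: [0.5575, -0.0887, 0.0858]
tool_rot: [0.636, 0.772, 0.0, 0.0]
force: [-1.0, 0.1, -0.1]
finger_gap: 0.595
gripper_force: 0.0
t: 4.15
tcp_pos: [0.5572, -0.0883, 0.0856]
tool_rot: [0.636, 0.772, -0.0, 0.0]
force: [-2.3, -2.5, 3.2]
finger_gap: 0.318
gripper_force: 25.2
```

View pics/w1.png

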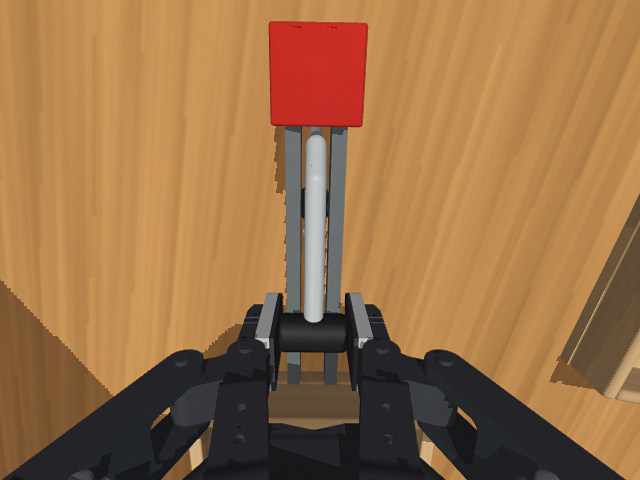

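The knob (320,332) is held squarely between the pads. I compute the arc for the handle.

```bash
python3 - <<'E'
from h import *
f=np.array([-.191,.982,0]);l=np.array([-.982,-.191,0])
h=np.array([.5386,.0074,0])-.024*f;h[2]=.068
p=np.array([.5572,-.0883,.0856]);r=p-h
print(r@-f,r[2],5*l)
for i in range(10):
    n=R.from_rotvec(np.radians(5)*l).apply(r);print(((n-r)/.03).round(2));r=n
E
```

```text
0.07351068000000001 0.01759999999999999 [-4.91  -0.955  0.   ]
[-0.01  0.06  0.21]
[-0.02  0.08  0.21]
[-0.02  0.09  0.2 ]
[-0.02  0.11  0.19]
[-0.02  0.13  0.18]
[-0.03  0.14  0.17]
[-0.03  0.16  0.15]
[-0.03  0.17  0.14]
[-0.03  0.18  0.12]
[-0.04  0.19  0.11]
```

```bash
python3 -m crank '[{"dp":[-0.01,0.06,0.21],"angular":[-4.91,-0.955,0]},{"dp":[-0.02,0.08,0.21],"angular":[-4.91,-0.955,0]},{"dp":[-0.02,0.09,0.20],"angular":[-4.91,-0.955,0]},{"dp":[-0.02,0.11,0.19],"angular":[-4.91,-0.955,0]}]'; python3 -m crank '[{"dp":[-0.02,0.13,0.18],"angular":[-4.91,-0.955,0]},{"dp":[-0.03,0.14,0.17],"angular":[-4.91,-0.955,0]},{"dp":[-0.03,0.16,0.15],"angular":[-4.91,-0.955,0]},{"dp":[-0.03,0.17,0.14],"angular":[-4.91,-0.955,0]},{"dp":[0,0,0],"angular":[0,0,0]},{"dp":[0,0,0],"angular":[0,0,0]}]'
python3 - <<'E'
from meas import *
d=snap("top");cv2.imwrite("pics/t2.png",d["image"]);w=cloud(d);im=d["image"].astype(int)
m=(im[...,2]>130)&(im[...,1]<80)&(im[...,0]<80)&(w[...,2]>.06);m[:200]=0;m[240:]=0;m[:,:300]=0;m[:,350:]=0
p=w[m];print(len(p), np.median(p,0)if len(p) else 0)
d=snap("scene");cv2.imwrite("pics/s2.png",cv2.resize(d["image"][180:310,160:400],None,fx=3,fy=3))
E
```

```text
t: 4.6
tcp_pos: [0.5557, -0.0782, 0.1103]
tool_rot: [0.626, 0.76, -0.111, 0.136]
force: [-1.2, -2.4, -0.3]
finger_gap: 0.324
gripper_force: 24.8
t: 5.2
tcp_pos: [0.5521, -0.0591, 0.1284]
tool_rot: [0.597, 0.726, -0.217, 0.263]
force: [-1.4, -0.8, -0.8]
finger_gap: 0.319
gripper_force: 25.0
0 0
```

View pics/s2.png

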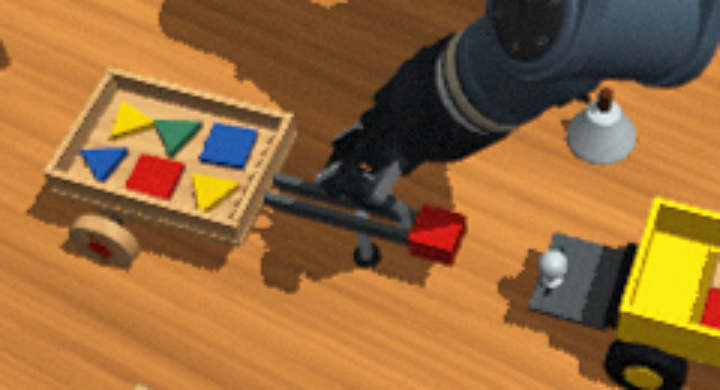

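The scene crop shows the gripper holding the raised handle (355,180), with the trailer still level. I add a little more to reach the stop.

```bash
python3 -m crank '[{"dp":[-0.01,0.055,0.036],"angular":[-1.47,-0.29,0]},{"dp":[-0.01,0.055,0.035],"angular":[-1.47,-0.29,0]},{"dp":[0,0,0],"angular":[0,0,0]}]';  python3 -m crank '[{"dp":[-0.01,0.055,0.035],"angular":[-1.47,-0.29,0]},{"dp":[0,0,0],"angular":[0,0,0]},{"dp":[0,0,0],"angular":[0,0,0]}]'
```

```text
t: 5.6
tcp_pos: [0.551, -0.056, 0.1295]
tool_rot: [0.592, 0.719, -0.232, 0.281]
force: [-0.3, 0.3, -4.4]
finger_gap: 0.319
gripper_force: 24.6
t: 5.9
tcp_pos: [0.5508, -0.055, 0.1315]
tool_rot: [0.589, 0.715, -0.24, 0.291]
force: [-0.4, 0.2, -5.2]
finger_gap: 0.322
gripper_force: 24.5
```

```bash
python3 -m crank '[{"dp":[0,0,0],"angular":[0,0,0]},{"dp":[0,0,0],"angular":[0,0,0]},{"dp":[0,0,0],"angular":[0,0,0]},{"dp":[-0.13,0.67,0.73],"angular":[0,0,0]},{"dp":[-0.13,0.67,0.73],"angular":[0,0,0]},{"dp":[0,0,1],"angular":[0,0,0]},{"dp":[0,0,1],"angular":[0,0,0]},{"dp":[-0.016,0.083,0],"angular":[4.86,0.945,0]},{"dp":[-0.016,0.083,0],"angular":[4.86,0.945,0]},{"dp":[-0.016,0.083,0],"angular":[4.86,0.945,0]},{"dp":[-0.016,0.083,0],"angular":[4.86,0.945,0]},{"dp":[-0.016,0.083,0],"angular":[4.86,0.945,0]},{"dp":[-0.016,0.083,0],"angular":[4.86,0.945,0]},{"dp":[-0.016,0.083,0],"angular":[4.86,0.945,0]},{"dp":[-0.016,0.083,0],"angular":[4.86,0.945,0]},{"dp":[-0.016,0.083,0],"angular":[4.86,0.945,0]},{"dp":[0,0,0],"angular":[0,0,0]},{"dp":[0,0,0],"angular":[0,0,0]}]' 0.3 20
python3 - <<'E'
from meas import *
d=snap("wrist");im=d["image"].astype(int);w=cloud(d);b,g,r=im[...,0],im[...,1],im[...,2];cv2.imwrite("pics/w3.png",d["image"])
near=(abs(w[...,0]-.537)<.05)&(abs(w[...,1]-.01)<.05)
p=w[(r>130)&(g<80)&(b<80)&(w[...,2]>.068)&near];print("coupler",len(p),rect(p),np.median(p,0)*1000)
q=w[(w[...,2]>.056)&(w[...,2]<.08)&(np.hypot(w[...,0]-.5238,w[...,1]-.0967)<.014)];print("ball",len(q),sph(q,.011))
k=w[(w[...,2]>.11)&(abs(w[...,0]-.553)<.03)&(abs(w[...,1]+.065)<.05)&(r<70)];print("knob",len(k),k.mean(0) if len(k) else 0,k.max(0) if len(k) else 0)
s=sense();print(R.from_quat(s["tool_rot"]).as_matrix().round(3).tolist())
E
```

```text
t: 7.7
tcp_pos: [0.5387, 0.0071, 0.2361]
tool_rot: [0.636, 0.772, -0.0, 0.0]
force: [0.6, 0.0, -0.0]
finger_gap: 0.701
gripper_force: 0.0
coupler 1604 ((540.5789794921875, 13.18196964263916), (33.74330139160156, 34.50619888305664), 10.171150207519531) [540.74874724  13.9820678   73.361958  ]
ball 640 (array([523.68683034,  96.70573111,  60.39838807]), np.float64(0.5204971728810558))
knob 799 [ 0.55284892 -0.05350069  0.13348051] [ 0.56764794 -0.04645428  0.13742067]
[[-0.192, 0.981, -0.0], [0.981, 0.192, -0.001], [-0.001, -0.0, -1.0]]
```

View pics/w3.png

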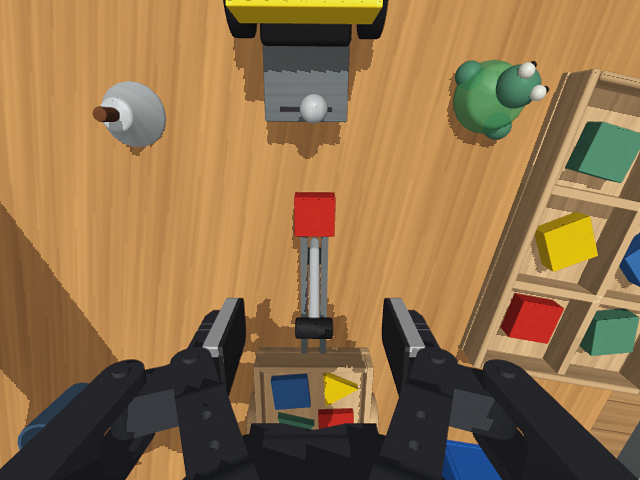

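The handle stands raised (knob 314,328) and the trailer rolled about 6 mm forward. Now I grasp the coupler from above.

```bash
python3 -m crank '[{"dp":[0.06,0.2,-1],"angular":[0,0,-0.5]},{"dp":[0,0,-1],"angular":[0,0,0]},{"dp":[0,0,-1],"angular":[0,0,0]},{"dp":[0,0,-1],"angular":[0,0,0]},{"dp":[0,0,-0.8],"angular":[0,0,0]},{"dp":[0,0,-0.6],"angular":[0,0,0]},{"dp":[0,0,-0.37],"angular":[0,0,0]},{"dp":[0,0,0],"angular":[0,0,0]},{"dp":[0,0,0],"angular":[0,0,0]}]' 0.35 40; python3 -m crank '[{"dp":[0,0,0],"angular":[0,0,0]},{"dp":[0,0,0],"angular":[0,0,0]},{"dp":[0,0,0],"angular":[0,0,0]},{"dp":[0,0,0],"angular":[0,0,0]},{"dp":[0,0,0],"angular":[0,0,0]},{"dp":[0,0,0],"angular":[0,0,0]}]' 0.8 40; python3 -c "
from h import *
s=sense();print(s['tcp_pos'],s['ft_torque'])"
```

```text
t: 8.65
tcp_pos: [0.541, 0.014, 0.0631]
tool_rot: [0.639, 0.77, 0.0, 0.0]
force: [0.1, -0.0, -0.1]
finger_gap: 0.645
gripper_force: 0.0
t: 9.25
tcp_pos: [0.5405, 0.0137, 0.064]
tool_rot: [0.639, 0.769, 0.0, -0.0]
force: [-2.1, -0.9, 6.7]
finger_gap: 0.386
gripper_force: 40.5
[0.54051268 0.01369999 0.06397746] [0.0607225  0.39459523 0.01887611]
```

```bash
python3 -m crank '[{"dp":[0,0,0.2],"angular":[1.32,0.26,0]},{"dp":[0,0,0.2],"angular":[1.32,0.26,0]},{"dp":[0,0,0.2],"angular":[1.32,0.26,0]},{"dp":[0,0,0.2],"angular":[1.32,0.26,0]},{"dp":[0,0,0.2],"angular":[1.32,0.26,0]},{"dp":[0,0,0],"angular":[0,0,0]},{"dp":[0,0,0],"angular":[0,0,0]}]'
python3 - <<'E'
from meas import *
s=sense();d=snap("wrist");im=d["image"].astype(int);w=cloud(d);b,g,r=im[...,0],im[...,1],im[...,2]
near=(abs(w[...,0]-.54)<.05)&(abs(w[...,1]-.01)<.05)
p=w[(r>130)&(g<80)&(b<80)&near];
c,n=p.mean(0),np.linalg.svd(p-p.mean(0),full_matrices=False)[2];print(len(p),rect(p),p.mean(0),p.max(0),n[2])
print(s["tcp_pos"],R.from_quat(s["tool_rot"]).as_matrix().round(3).tolist(),s["ft_torque"])
cv2.imwrite("pics/w4.png",d["image"]);np.savez("w4.npz",im=d["image"],w=w)
E
```

```text
t: 9.95
tcp_pos: [0.5408, 0.0134, 0.0928]
tool_rot: [0.638, 0.768, 0.037, -0.045]
force: [1.2, -0.1, -2.2]
finger_gap: 0.393
gripper_force: 40.4
8188 ((542.542724609375, 13.285237312316895), (34.718482971191406, 37.05533981323242), 9.669222831726074) [0.54149337 0.0178833  0.09973692] [0.55917266 0.03429867 0.10547535] [-0.06751884  0.21820388  0.97356472]
[0.54080205 0.0134009  0.09284541] [[-0.182, 0.983, -0.022], [0.976, 0.183, 0.115], [0.117, -0.0, -0.993]] [-0.29018574 -0.12734066 -0.13263947]
```

View pics/w4.png

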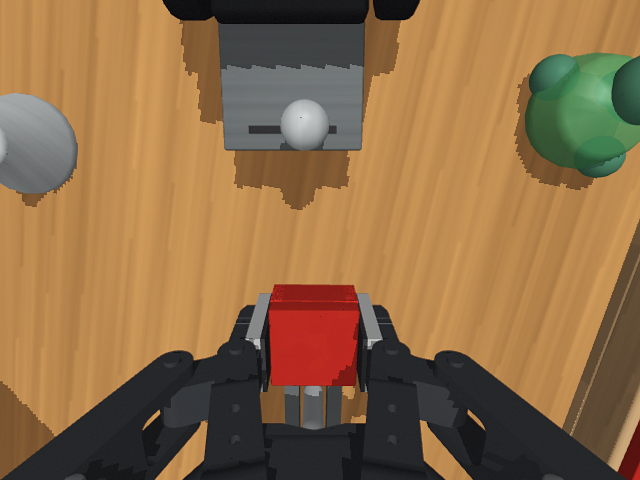

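The block is held squarely (top at 314,345) and the ball is at 304,124. I locate the block in the tool frame.

```bash
python3 - <<'E'
from meas import *
d=np.load("w4.npz");w=d["w"];im=d["im"].astype(int);s=sense()
Rm=R.from_quat(s["tool_rot"]).as_matrix();t=(w-s["tcp_pos"])@Rm
b,g,r=im[...,0],im[...,1],im[...,2]
m=(r>100)&(g<80)&(b<80)&(np.abs(t[...,0])<.04)&(np.abs(t[...,1])<.03);p=t[m]*1000
for z0 in np.arange(-16,16,2):
    q=p[(p[:,2]>=z0)&(p[:,2]<z0+2)]
    if len(q)>20:print(z0,len(q),np.percentile(q[:,0],[1,50,99]).round(1),np.percentile(q[:,1],[1,99]).round(1))
top=p[p[:,0]<15];A=np.c_[top[:,:2],np.ones(len(top))];k=np.linalg.lstsq(A,top[:,2],rcond=None)[0];print("plane",k,"slope deg",np.degrees(np.arctan(k[:2])))
q=w[(w[...,2]>.056)&(w[...,2]<.08)&(np.hypot(w[...,0]-.5238,w[...,1]-.0967)<.014)];c,e=sph(q,.011);print("ball",c,e)
# heading of back edge
pl=w[(abs(w[...,2]-.04)<.003)&(abs(w[...,0]-.515)<.06)&(abs(w[...,1]-.11)<.05)];print("plate",rect(pl))
print("delta",c-s["tcp_pos"]*1000)
E
```

```text
-12 753 [-16.   -0.3  16. ] [-13.7  18.2]
-10 5851 [-17.3   0.8  16.2] [-14.   18.6]
-8 281 [-13.5  16.   16.8] [-14.   18.7]
-6 232 [-17.7  16.   16.9] [-13.5  18.5]
-4 181 [15.2 16.  16.8] [-13.5  18.9]
-2 243 [15.2 16.  16.8] [-14.1  19.2]
0 205 [15.3 16.  16.7] [-13.9  18.9]
2 193 [15.5 16.  16.6] [-14.1  19.1]
4 193 [14.9 16.  16.7] [-14.5  18.9]
6 181 [15.4 16.  16.6] [-13.9  19.1]
8 164 [15.2 16.  16.6] [-14.4  18.8]
10 177 [15.5 16.  16.7] [-13.9  19.1]
12 76 [15.3 15.9 16.4] [-14.1  18.5]
plane [ 3.05863322e-04  1.20371319e-03 -9.37275775e+00] slope deg [0.01752468 0.06896765]
ball [523.59817311  96.6182699   60.39555927] 0.47281415188706966
plate ((512.0684814453125, 118.70616149902344), (105.24967193603516, 69.07310485839844), 9.318157196044922)
delta [-17.0844279   83.02125421 -32.28544931]
```

```bash
python3 -m crank '[{"dp":[-0.08,0.36,0],"angular":[0,0,0.1]},{"dp":[-0.08,0.36,0],"angular":[0,0,0.1]},{"dp":[-0.08,0.36,0],"angular":[0,0,0.1]},{"dp":[-0.08,0.36,0],"angular":[0,0,0.1]},{"dp":[0,0,0],"angular":[0,0,0]},{"dp":[0,0,0],"angular":[0,0,0]},{"dp":[0,0,0],"angular":[0,0,0]}]'
cat > rel.py <<'E'
from meas import *
s=sense();d=snap("wrist");im=d["image"].astype(int);w=cloud(d);b,g,r=im[...,0],im[...,1],im[...,2]
Rm=R.from_quat(s["tool_rot"]).as_matrix();t=(w-s["tcp_pos"])@Rm
m=(r>100)&(g<80)&(b<80)&(np.abs(t[...,0])<.04)&(np.abs(t[...,1])<.03);p=t[m]*1000
top=p[p[:,2]<-8];fr=p[(p[:,2]>-4)]
print("front",np.median(fr[:,0]),"y",np.percentile(p[:,1],[1,99]),"top",np.median(top[:,2]))
so=np.array([np.median(fr[:,0])-17,np.percentile(p[:,1],[1,99]).mean(),np.median(top[:,2])+19])
q=w[(w[...,2]>.056)&(w[...,2]<.08)&(np.hypot(w[...,0]-.5236,w[...,1]-.0966)<.014)];c,e=sph(q,.011);print("ball",len(q),c,e)
print("tcp",s["tcp_pos"]*1000,"tool x",Rm[:,0],"rel world",c-(s["tcp_pos"]*1000+Rm@so),"so",so, s["force"])
cv2.imwrite("pics/rel.png",d["image"])
E
python3 rel.py
```

```text
t: 10.7
tcp_pos: [0.5311, 0.0568, 0.0928]
tool_rot: [0.635, 0.77, 0.037, -0.046]
force: [-0.3, -0.3, -1.8]
finger_gap: 0.388
gripper_force: 40.4
front 16.179747940759498 y [-14.11076474  18.70478012] top -9.18235304667762
ball 1684 [523.5390024   96.54583125  60.36303713] 0.44921569312747206
tcp [531.14413674  56.81492696  92.78123481] tool x [-0.18891063  0.97490149  0.11781281] rel world [ -9.78501904  38.95974422 -22.56991537] so [-0.82025206  2.29700769  9.81764695] [-0.30904461 -0.25484671 -1.78733588]
```

```bash
python3 -m crank '[{"dp":[-0.082,0.325,0],"angular":[0,0,0.1]},{"dp":[-0.082,0.325,0],"angular":[0,0,0.1]},{"dp":[-0.082,0.325,0],"angular":[0,0,0.1]},{"dp":[-0.082,0.325,0],"angular":[0,0,0]},{"dp":[0,0,0],"angular":[0,0,0]},{"dp":[0,0,0],"angular":[0,0,0]}]'
python3 -m crank '[{"dp":[0,0.004,-0.1],"angular":[-0.71,-0.138,0]},{"dp":[0,0.004,-0.1],"angular":[-0.71,-0.138,0]},{"dp":[0,0,0],"angular":[0,0,0]},{"dp":[0,0,0],"angular":[0,0,0]}]'
python3 -m crank '[{"dp":[0,0.002,-0.05],"angular":[-0.35,-0.069,0]},{"dp":[0,0.002,-0.05],"angular":[-0.35,-0.069,0]},{"dp":[0,0,0],"angular":[0,0,0]}]'
python3 -m crank '[{"dp":[0,0.001,-0.03],"angular":[-0.24,-0.046,0]},{"dp":[0,0,0],"angular":[0,0,0]},{"dp":[0,0,0],"angular":[0,0,0]}]'
```

```text
t: 11.35
tcp_pos: [0.5214, 0.0964, 0.0929]
tool_rot: [0.633, 0.772, 0.037, -0.046]
force: [0.1, 0.0, -1.4]
finger_gap: 0.393
gripper_force: 40.2
t: 11.75
tcp_pos: [0.5215, 0.096, 0.0867]
tool_rot: [0.633, 0.772, 0.029, -0.036]
force: [1.5, 0.2, -2.3]
finger_gap: 0.393
gripper_force: 40.2
t: 12.05
tcp_pos: [0.5213, 0.0963, 0.0836]
tool_rot: [0.634, 0.773, 0.025, -0.031]
force: [1.1, -0.0, -2.5]
finger_gap: 0.388
gripper_force: 40.1
t: 12.35
tcp_pos: [0.5214, 0.0963, 0.0829]
tool_rot: [0.634, 0.773, 0.024, -0.03]
force: [0.4, 0.5, -3.2]
finger_gap: 0.389
gripper_force: 40.1
```

```bash
for i in 1 2; do :; done; python3 -m crank '[{"dp":[0,0.001,-0.033],"angular":[-0.24,-0.046,0]},{"dp":[0,0.001,-0.033],"angular":[-0.24,-0.046,0]},{"dp":[0,0,0],"angular":[0,0,0]}]'
python3 -m crank '[{"dp":[0,0.001,-0.033],"angular":[-0.24,-0.046,0]},{"dp":[0,0.001,-0.033],"angular":[-0.24,-0.046,0]},{"dp":[0,0,0],"angular":[0,0,0]}]'
```

```text
t: 12.65
tcp_pos: [0.5213, 0.0964, 0.0808]
tool_rot: [0.634, 0.773, 0.021, -0.026]
force: [1.8, 1.2, -2.8]
finger_gap: 0.391
gripper_force: 40.1
t: 12.95
tcp_pos: [0.5212, 0.0965, 0.0788]
tool_rot: [0.634, 0.773, 0.018, -0.023]
force: [1.4, -0.6, -2.7]
finger_gap: 0.391
gripper_force: 40.1
```

```bash
python3 -m crank '[{"dp":[0,0.001,-0.033],"angular":[-0.24,-0.046,0]},{"dp":[0,0.001,-0.033],"angular":[-0.24,-0.046,0]},{"dp":[0,0.001,-0.033],"angular":[-0.24,-0.046,0]},{"dp":[0,0,0],"angular":[0,0,0]}]'
python3 -m crank '[{"dp":[0,0.001,-0.033],"angular":[-0.24,-0.046,0]},{"dp":[0,0.001,-0.033],"angular":[-0.24,-0.046,0]},{"dp":[0,0,0],"angular":[0,0,0]}]'
```

```text
t: 13.35
tcp_pos: [0.5212, 0.0966, 0.0758]
tool_rot: [0.634, 0.773, 0.014, -0.018]
force: [2.1, -0.7, -3.4]
finger_gap: 0.393
gripper_force: 40.1
t: 13.65
tcp_pos: [0.5212, 0.0966, 0.0738]
tool_rot: [0.634, 0.773, 0.011, -0.015]
force: [2.1, 0.3, -2.5]
finger_gap: 0.387
gripper_force: 40.1
```

```bash
python3 -m crank '[{"dp":[0,0.001,-0.033],"angular":[-0.24,-0.046,0]},{"dp":[0,0.001,-0.033],"angular":[-0.24,-0.046,0]},{"dp":[0,0,0],"angular":[0,0,0]}]'
```

```text
t: 13.95
tcp_pos: [0.5212, 0.0967, 0.0718]
tool_rot: [0.634, 0.773, 0.009, -0.012]
force: [1.9, 0.1, -3.1]
finger_gap: 0.392
gripper_force: 40.1
```

```bash
python3 -m crank '[{"dp":[0,0,-0.033],"angular":[-0.2,-0.04,0]},{"dp":[0,0,0],"angular":[0,0,0]},{"dp":[0,0,0],"angular":[0,0,0]}]'; python3 -m crank '[{"dp":[0,0,-0.033],"angular":[0,0,0]},{"dp":[0,0,0],"angular":[0,0,0]},{"dp":[0,0,0],"angular":[0,0,0]}]'
```

```text
t: 14.25
tcp_pos: [0.5212, 0.0966, 0.071]
tool_rot: [0.634, 0.773, 0.008, -0.011]
force: [1.9, -0.0, -3.6]
finger_gap: 0.39
gripper_force: 40.0
t: 14.55
tcp_pos: [0.5213, 0.0965, 0.07]
tool_rot: [0.634, 0.773, 0.008, -0.01]
force: [1.1, 0.3, -2.9]
finger_gap: 0.395
gripper_force: 40.2
```

```bash
python3 -m crank '[{"dp":[0,0,-0.015],"angular":[0,0,0]},{"dp":[0,0,0],"angular":[0,0,0]},{"dp":[0,0,0],"angular":[0,0,0]}]'; python3 -m crank '[{"dp":[0,0,-0.015],"angular":[0,0,0]},{"dp":[0,0,0],"angular":[0,0,0]},{"dp":[0,0,0],"angular":[0,0,0]}]'
```

```text
t: 14.85
tcp_pos: [0.5213, 0.0965, 0.0698]
tool_rot: [0.634, 0.773, 0.008, -0.01]
force: [0.4, -0.3, 0.5]
finger_gap: 0.392
gripper_force: 40.5
t: 15.15
tcp_pos: [0.5213, 0.0966, 0.0696]
tool_rot: [0.634, 0.773, 0.008, -0.01]
force: [-0.1, 0.5, 5.0]
finger_gap: 0.388
gripper_force: 41.2
```

Contact was felt at exactly the seated height (+5 N). I release and rise.

```bash
python3 -m crank '[{"dp":[0,0,0],"angular":[0,0,0]},{"dp":[0,0,0],"angular":[0,0,0]},{"dp":[0,0,0],"angular":[0,0,0]},{"dp":[0,0,0],"angular":[0,0,0]},{"dp":[0,0,0.5],"angular":[0,0,0]},{"dp":[0,0,1],"angular":[0,0,0]},{"dp":[0,0,1],"angular":[0,0,0]},{"dp":[0,0,1],"angular":[-1.4,-0.27,0]},{"dp":[0,0,1],"angular":[0,0,0]},{"dp":[0,0,1],"angular":[0,0,0]},{"dp":[0,0,0],"angular":[0,0,0]},{"dp":[0,0,0],"angular":[0,0,0]}]' 0.3 20
python3 - <<'E'
from meas import *
s=sense();d=snap("wrist");im=d["image"].astype(int);w=cloud(d);b,g,r=im[...,0],im[...,1],im[...,2];cv2.imwrite("pics/w5.png",d["image"])
near=np.hypot(w[...,0]-.523,w[...,1]-.097)<.04
p=w[(r>130)&(g<80)&(b<80)&(w[...,2]>.073)&near];print("coupler",len(p),rect(p),np.median(p,0)*1000)
near=np.hypot(w[...,0]-.538,w[...,1]-.03)<.04
k=w[near&(w[...,2]>.115)&(r<70)];print("knob",len(k),rect(k),k.mean(0),k.max(0))
print(s["tcp_pos"],R.from_quat(s["tool_rot"]).as_matrix().round(3).tolist())
E
```

```text
t: 16.35
tcp_pos: [0.5211, 0.0967, 0.2344]
tool_rot: [0.634, 0.773, -0.0, -0.001]
force: [-0.2, -0.3, -0.6]
finger_gap: 0.701
gripper_force: 0.0
coupler 1685 ((523.615478515625, 96.34697723388672), (33.7352180480957, 34.57468795776367), 11.478411674499512) [523.68432938  97.60106542  79.04218303]
knob 825 ((537.0670166015625, 26.213077545166016), (27.54001235961914, 15.32343864440918), 11.82982349395752) [0.53678298 0.02860741 0.13754748] [0.5515063  0.03566404 0.14142203]
[0.52109505 0.09666037 0.23442311] [[-0.195, 0.981, -0.001], [0.981, 0.195, 0.001], [0.001, -0.001, -1.0]]
```

View pics/w5.png

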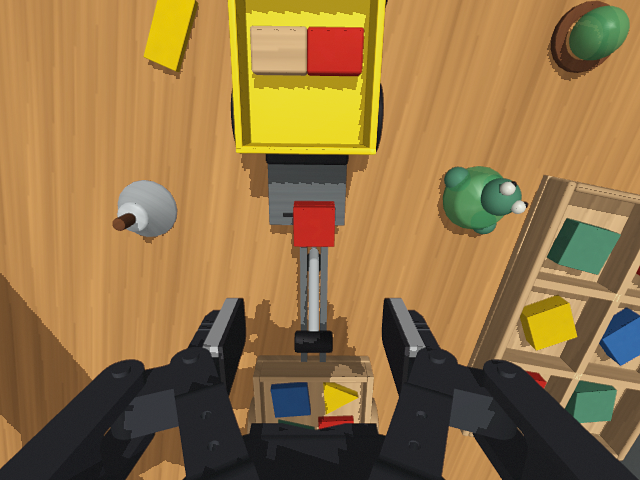

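The coupler sits over the ball with its top at 79 mm (image 314,224), 6 mm higher than at the start, and the handle is raised at (313,341). With fingers shut, I go above the knob and push along its arc.

```bash
python3 -m crank '[{"dp":[0.158,-0.78,0],"angular":[0,0,0]},{"dp":[0.158,-0.78,0],"angular":[0,0,0]},{"dp":[0.158,-0.78,0],"angular":[0,0,0]},{"dp":[0,0,-0.5],"angular":[0,0,0]},{"dp":[0,0,-0.5],"angular":[0,0,0]},{"dp":[0,0,-0.5],"angular":[0,0,0]},{"dp":[0,0,-0.5],"angular":[0,0,0]},{"dp":[0,0,-0.18],"angular":[0,0,0]},{"dp":[0,0,0],"angular":[0,0,0]},{"dp":[0,0,0],"angular":[0,0,0]}]' 1 20
python3 - <<'E'
import numpy as np
f=np.array([-.195,.981])
a0=np.arctan2(12,75);r=np.hypot(12,75);o=None
for th in np.r_[np.linspace(.75,0,11),-.03]:
    a=a0+th;b=r*np.cos(a);z=74+r*np.sin(a)+25
    p=np.r_[np.array([526.2,72.3])-b*f,z]
    print(p.round(1),None if o is None else ((p-o)/30).round(3));o=p
E
```

```text
t: 17.4
tcp_pos: [0.5354, 0.0264, 0.1684]
tool_rot: [0.634, 0.773, -0.001, -0.001]
force: [0.0, -1.2, -0.1]
finger_gap: -0.001
gripper_force: 0.0
[535.3  26.5 158.9] None
[536.2  22.2 155.2] [ 0.028 -0.142 -0.122]
[536.9  18.2 151.3] [ 0.026 -0.133 -0.133]
[537.7  14.5 147. ] [ 0.024 -0.123 -0.143]
[538.4  11.2 142.4] [ 0.022 -0.112 -0.152]
[539.    8.1 137.6] [ 0.02  -0.101 -0.16 ]
[539.5   5.5 132.6] [ 0.018 -0.089 -0.167]
[539.9   3.2 127.4] [ 0.015 -0.076 -0.173]
[540.3   1.3 122.1] [ 0.013 -0.063 -0.179]
[ 5.406e+02 -2.000e-01  1.166e+02] [ 0.01  -0.05  -0.183]
[540.8  -1.3 111. ] [ 0.007 -0.036 -0.186]
[540.9  -1.6 108.7] [ 0.002 -0.011 -0.075]
```

```bash
python3 -m crank '[{"dp":[0,0,-0.2],"angular":[0,0,0]},{"dp":[0,0,-0.12],"angular":[0,0,0]},{"dp":[0.028,-0.142,-0.122],"angular":[0,0,0]},{"dp":[0.026,-0.133,-0.133],"angular":[0,0,0]},{"dp":[0.024,-0.123,-0.143],"angular":[0,0,0]}]'; python3 -m crank '[{"dp":[0.022,-0.112,-0.152],"angular":[0,0,0]},{"dp":[0.02,-0.1,-0.16],"angular":[0,0,0]},{"dp":[0.018,-0.09,-0.167],"angular":[0,0,0]}]'; python3 -m crank '[{"dp":[0.015,-0.076,-0.173],"angular":[0,0,0]},{"dp":[0.013,-0.063,-0.179],"angular":[0,0,0]},{"dp":[0.01,-0.05,-0.1],"angular":[0,0,0]},{"dp":[0,0,0],"angular":[0,0,0]}]'
```

```text
t: 17.9
tcp_pos: [0.5381, 0.0137, 0.1472]
tool_rot: [0.634, 0.773, -0.001, -0.0]
force: [-1.0, -1.1, 1.7]
finger_gap: 0.003
gripper_force: 0.9
t: 18.2
tcp_pos: [0.54, 0.005, 0.1324]
tool_rot: [0.635, 0.773, -0.0, -0.001]
force: [-0.6, -0.1, 1.4]
finger_gap: 0.003
gripper_force: 0.5
t: 18.6
tcp_pos: [0.5402, -0.0002, 0.1185]
tool_rot: [0.634, 0.773, -0.001, -0.002]
force: [0.6, 0.3, -0.7]
finger_gap: -0.001
gripper_force: 0.0
```

```bash
python3 -m crank '[{"dp":[0.01,-0.03,-0.13],"angular":[0,0,0]},{"dp":[0,-0.02,-0.1],"angular":[0,0,0]},{"dp":[0,0,0],"angular":[0,0,0]}]'; python3 -m crank '[{"dp":[0,0,-0.05],"angular":[0,0,0]},{"dp":[0,0,0],"angular":[0,0,0]},{"dp":[0,0,0],"angular":[0,0,0]}]'
```

```text
t: 18.9
tcp_pos: [0.5408, -0.0017, 0.112]
tool_rot: [0.634, 0.773, -0.0, -0.001]
force: [0.8, -0.1, -0.7]
finger_gap: 0.002
gripper_force: 0.0
t: 19.2
tcp_pos: [0.541, -0.0017, 0.1109]
tool_rot: [0.634, 0.773, -0.0, -0.001]
force: [0.8, -0.4, 0.5]
finger_gap: 0.001
gripper_force: 0.0
```

```bash
python3 -m crank '[{"dp":[0,0,-0.05],"angular":[0,0,0]},{"dp":[0,0,0],"angular":[0,0,0]},{"dp":[0,0,0],"angular":[0,0,0]}]'; python3 -m crank '[{"dp":[0,0,-0.03],"angular":[0,0,0]},{"dp":[0,0,0],"angular":[0,0,0]},{"dp":[0,0,0],"angular":[0,0,0]}]'
```

```text
t: 19.5
tcp_pos: [0.541, -0.0017, 0.1093]
tool_rot: [0.634, 0.773, -0.0, -0.001]
force: [-0.4, 0.4, 0.4]
finger_gap: 0.002
gripper_force: 0.0
t: 19.8
tcp_pos: [0.5411, -0.0018, 0.1085]
tool_rot: [0.634, 0.773, -0.0, -0.001]
force: [-0.1, -0.4, 1.0]
finger_gap: -0.001
gripper_force: 0.4
```

```bash
python3 -m crank '[{"dp":[0,0,-0.03],"angular":[0,0,0]},{"dp":[0,0,0],"angular":[0,0,0]},{"dp":[0,0,0],"angular":[0,0,0]}]'; python3 -m crank '[{"dp":[0,0,-0.02],"angular":[0,0,0]},{"dp":[0,0,0],"angular":[0,0,0]},{"dp":[0,0,0],"angular":[0,0,0]}]'
```

```text
t: 20.1
tcp_pos: [0.5412, -0.0018, 0.1082]
tool_rot: [0.634, 0.773, -0.0, -0.001]
force: [-1.3, -0.5, 5.8]
finger_gap: 0.002
gripper_force: 2.6
t: 20.4
tcp_pos: [0.5412, -0.0018, 0.108]
tool_rot: [0.634, 0.773, -0.0, -0.0]
force: [-2.4, -0.7, 7.7]
finger_gap: 0.006
gripper_force: 4.0
```

```bash
python3 -m crank '[{"dp":[0,0,-0.03],"angular":[0,0,0]},{"dp":[0,0,0],"angular":[0,0,0]},{"dp":[0,0,0],"angular":[0,0,0]}]'; python3 -m crank '[{"dp":[0,0,0.3],"angular":[0,0,0]},{"dp":[0,0,0.8],"angular":[0,0,0]},{"dp":[0,0,1],"angular":[0,0,0]},{"dp":[0,0,1],"angular":[0,0,0]},{"dp":[0,0,1],"angular":[0,0,0]},{"dp":[0,0,0],"angular":[0,0,0]},{"dp":[0,0,0],"angular":[0,0,0]}]' 0.3
python3 - <<'E'
from meas import *
s=sense();d=snap("wrist");im=d["image"].astype(int);w=cloud(d);b,g,r=im[...,0],im[...,1],im[...,2];cv2.imwrite("pics/w6.png",d["image"])
near=np.hypot(w[...,0]-.523,w[...,1]-.097)<.04
p=w[(r>130)&(g<80)&(b<80)&(w[...,2]>.073)&near];print("coupler",len(p),rect(p),np.median(p,0)*1000)
near=np.hypot(w[...,0]-.541,w[...,1])<.03
k=w[near&(w[...,2]>.08)&(r<70)];print("knob",len(k),rect(k),k.mean(0),k.max(0))
E
```

```text
t: 20.7
tcp_pos: [0.5413, -0.0019, 0.1077]
tool_rot: [0.634, 0.773, -0.0, -0.0]
force: [-2.8, 0.4, 11.7]
finger_gap: -0.002
gripper_force: 6.1
t: 21.4
tcp_pos: [0.5411, -0.0017, 0.2295]
tool_rot: [0.634, 0.773, -0.0, -0.0]
force: [-0.5, -0.4, -0.2]
finger_gap: 0.699
gripper_force: 0.0
coupler 2373 ((523.7919311523438, 96.44219970703125), (33.75373077392578, 33.57513427734375), 10.7689847946167) [523.61473181  96.60570225  79.20639455]
knob 16833 ((537.7943115234375, 5.579805374145508), (56.1805305480957, 30.962451934814453), 14.814212799072266) [0.53556333 0.01154862 0.28353837] [0.5629515  0.02366931 0.30863193]
```

View pics/w6.png

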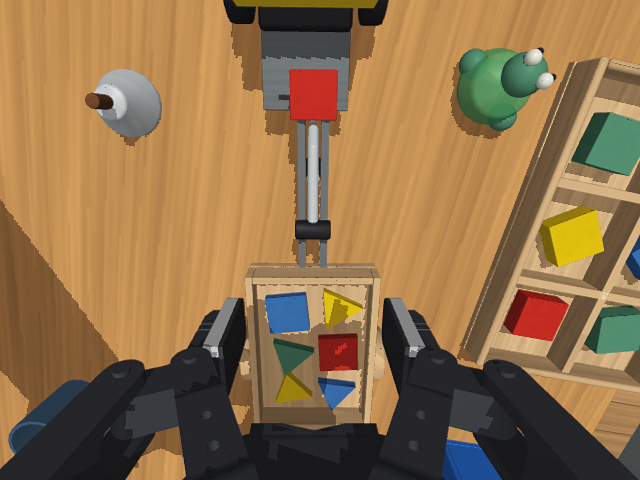

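The handle lies down along the drawbar (knob 313,230), the coupler is still seated at 79 mm, and the bystanders are untouched. I hand in the job.

```bash
python3 -c "
from station import order
print(order.sign_off())"
```

```text
the job is handed in; nothing more can be done
None
```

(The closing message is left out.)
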